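# Weave a pellet feeder's lever through its zigzag gate

### The arm

A 6-joint arm with a two-finger parallel gripper is mounted at the origin on the work surface. World frame = base frame: x ahead of the robot, y to its left, z up, the work surface at z = 0. Lengths are in mm, angles in rad, forces in N, time in s.
With the tool pointing down it reaches from about 400 to 925 mm from the base axis. Payload 12.5 kg.
Tool frame: the origin (TCP) lies on the centre line of the jaws, within the pads' length; the fingertips stand 25 mm ahead of it and the grasp point (between the pads) lies 6 mm ahead of it (env.tip_extent is the distance from the TCP to the fingertips, in mm); x points along the fingers, z is the direction in which the jaws open and shut, and the axes are right-handed (so a half turn about x gives the same grasp; the last joint's range is limited). The gripper opens to 95 mm and grips with 3 to 60 N. Pads are 20 mm wide; open, the fingers measure 119 mm over their backs; the gripper's body (75 mm by 180 mm) begins 59 mm behind the grasp point.
Start: joints at [-1.344, 0.491, 1.559, -0, 1.092, -0.106], TCP at [204.205, -590.719, 202.261] pointing down, gripper open.
Joint ranges: [-3.1, 3.1], [-0.84, 2.19], [0.05, 2.79], [-1.13, 4.28], [0.06, 2.93], [-2.69, 2.69]. Speed limits (rad/s): [2.22, 2.22, 2.79, 3.14, 3.14, 3.14].

### API

Orientations are given as [roll, pitch, yaw] about the fixed x, y, z axes, in that order (R = Rz(yaw) Ry(pitch) Rx(roll)).
In Python, from cell import env gives the robot as it stands.
- The arm moves only by the tool step_arm, never from a script. Its argument "rows" is a list of rows, each a list of 6 numbers: the shift along the tool's x, y, z in mm, then the turn, a rotation vector about the tool's x, y, z in rad. In form: [[x, y, z, wx, wy, wz], ...]. A call has 1 to 8 rows; each row shifts and turns the pose as measured when the row begins, along the tool's axes as they then stand; what a row does not reach is not made up. A row lasts 1/8 s, in which the tool goes at most 62.5 mm and 10.7 degrees, less where a joint would pass 70% of its speed; a pose out of reach is approached as far as the arm can. A call is refused whole if a number of a shift passes 62.5 or a number of a turn 0.188, either way. A call with a gripper value outside its range is refused whole. "grip" is the finger opening in mm, from 0 to 95.1, set as the call begins (left out, the last holds). The fingers move at their own pace and stop on an object; the grip force is fixed at half the most. Time passes only in rows, so rows that do not move let the fingers close. It gives the time, the measured TCP pose, the force and the opening at its end, in the units of the state.
- env.state(): the state, without advancing time (a new reading comes with each control period).
- env.read_camera(name): name is "scene" or "top" or "wrist"; returns the picture (420x560x3 uint8, red, green, blue); there is no depth.
- env.get_calibration(name): a dict with "fx", "fy", "cx", "cy" (pixels), "pose" (4x4, takes a point from camera to world coordinates); the wrist camera has in their place "hand_eye" (4x4, takes a point from camera to tool coordinates, whose origin is the TCP and whose axes are the tool frame's). Camera axes: x right, y down, z forward; pixel columns grow to the right and rows downward; lengths in mm; the calibration is good to about 2 mm. The wrist camera is an equidistant fisheye: a pixel r from the principal point sees the ray r / f radians off the axis. A picture is of the moment at which its call begins: read the wrist's pose just before it. get_calibration takes no time and is no camera call.
- env.job_done(): hands the job in, once; it reports no verdict.
The state is a dict: "t": time; "joints": joint angles; "qvel": joint speeds; "tau": joint torques, N m; "eef_pos": TCP position; "tcp_rot": TCP orientation; "ft_force": force on the tool from outside, world axes, zero at the start; "moment": the same for the moment, N m; "opening": opening from 0.0 (shut) to 1.0 (fully open).
Only numpy, scipy, OpenCV 4.12 (cv2) and the standard library are available. Lean on these libraries where they do the work, as an engineer would, in place of code of your own. Each camera call takes 0.05 s, during which the arm holds its last target.

### The job

Set the pellet feeder to its largest portion: take the upright lever by its ball knob, weave it from the right-hand row of the gate through the opening in each of the two stop bars into the left-hand row, and leave it released and parked at the back end of that row (right, left and back as seen from the robot, back being away from it). The openings may be anywhere along their half of the bars, so feel for them and do not force the lever against a bar. Leave the dish, ramekin, jar and scoop where they are.

Things in the scene. Friction and masses are not known exactly. Their poses are not given: they have to be found in the camera images.
- feeder: White pellet feeder, fixed. Origin on the board under the gate's centre; x points to the back (away from the robot), y left, z up. Gate part 150 (x) by 170 (y) mm, top at z 151 mm. To its right the housing goes on, 145 mm high, to y -270; on it a clear hopper with lid, y -170 to -271, up to z 234 mm.
- gate: Gate frame and its two fixed stop bars; origin and axes as feeder. Window x -40 to 40, y -60 to 60 mm. The bars (10 mm wide, z 138 to 145 mm) cross it along x at y -19 (right bar) and +19 (left bar): three rows run front to back. Each bar has one 20 mm opening: right bar's centre anywhere in x 5 to 29 mm (back half), left bar's in -29 to -5 (front half); this pose does not show where.
- knob (a point): Centre of the lever's black ball knob, 40 mm across, 190 mm from the pivot along the lever, about 200 mm above the board. Under it a collar 20 mm across (its top 18 mm below the knob's centre, 12 mm high), then a steel stem 12 mm across that runs down through the gate.
- portion (a joint): Lever's lean to the left, rad; 0 upright, limits -0.37 to 0.37. Right row -0.37 to -0.23, middle row -0.06 to 0.06, left row 0.23 to 0.37. A light spring (1 to 2.5 N at the knob) pulls it to the right: let go, it rests against what is on its right or slips back through an opening.
- shift (a joint): Lever's lean to the back, rad, about the cross axis that tilts with portion; limits -0.235 (front) to 0.235 (back). Light friction, no spring: it stays where it is left.
- dish: Shallow terracotta feeding dish, 124 mm across, 32 mm high, in front of the feeder's chute; bystander. Origin: centre of its underside.
- ramekin: White ceramic ramekin, 80 mm across, 45 mm high, left of the feeder; bystander. Origin: centre of its underside.
- jar: Clear jar with red screw lid, 72 mm across, 110 mm high, left of the feeder; bystander. Origin: centre of its underside.
- scoop: Green plastic scoop, 54 mm round cup 35 mm high with a 90 mm handle to its -x, behind the feeder; bystander. Origin: under the cup's centre.
- pivot (a point): The lever's pivot inside the feeder, 15 mm above feeder's origin. With a = joint portion and b = joint shift the lever points from it along (sin b, cos b sin a, cos b cos a) in the feeder's axes; at the bars' height (127 mm above) the stem's centre is at y = 127 tan a, x = 127 tan b / cos a (mm). 10 N on the knob presses a bar with 15 N.

How it is judged:
By the outcome, as a careful person would: the job done as asked, in the order asked, and still so for the second after the job is handed in, with the robot touching nothing.
It also fails if it takes over 72 s, if anything falls off the work surface, if the arm or the gripper's body presses on something with over 40 N, if the wrist force passes 120 N, or if a joint passes its speed limit or range.

## Working session

There is one attempt and no reset: what is moved stays moved. The work goes in short steps, Python scripts to look and compute and a tool call to move; the robot and the scene stay as the last step left them, time stands still between calls to the robot, and variables do not carry over. Pictures are saved under pics/ and viewed, and the job is handed in when it is done.

Besides the shell and the picture viewer there is one more tool, called after "Emit:" as a command line: name --pt "numbers of a row" for each row, then --argument value for the rest. step_arm: Moves the arm, as the interface text tells. Its arguments: {"type":"object","properties":{"rows":{"type":"array","items":{"type":"array","items":{"type":"number"}}},"grip":{"type":"number"}},"required":["rows"]}

```bash
ls; mkdir -p pics; python3 - <<'E'
from cell import env
import cv2
print(env.state())
for n in ("scene","top","wrist"):
    im=env.read_camera(n); cv2.imwrite(f"pics/{n}0.png",im[:,:,::-1]); print(n,env.get_calibration(n))
E
```

```text
pics
{'t': 0.0, 'joints': array([-1.34357243e+00,  4.91557965e-01,  1.55948062e+00, -6.20579958e-06,
        1.09168987e+00, -1.05562142e-01]), 'qvel': array([ 0.00019174,  0.00108343, -0.00163792,  0.00026414, -0.0015978 ,
       -0.00160134]), 'tau': array([-1.45575115e-03, -6.12648511e+01, -2.58188814e+01,  6.92610419e-02,
        4.81586263e-02, -5.84447912e-05]), 'eef_pos': array([ 204.15438498, -590.4297673 ,  201.65201263]), 'tcp_rot': array([3.04087623, 1.56966051, 1.80286881]), 'ft_force': array([0.04165527, 0.26061606, 0.48607703]), 'moment': array([ 0.00244085,  0.03441847, -0.00405842]), 'opening': 0.9972575375482498}
scene {'fx': 507.6294869040689, 'fy': 507.6294869040689, 'cx': 283.9287484065745, 'cy': 221.72137767271377, 'pose': array([[ 4.98526540e-01,  8.20577792e-01, -2.79505591e-01,
         8.30456309e+02],
       [ 8.66841364e-01, -4.74700493e-01,  1.52464726e-01,
        -1.24368431e+02],
       [-7.57227346e-03, -3.18294720e-01, -9.47961567e-01,
         1.18180124e+03],
       [ 0.00000000e+00,  0.00000000e+00,  0.00000000e+00,
         1.00000000e+00]])}
top 
[... 215 characters left out ...]
e-01,  2.45516602e-02, -1.65791343e-02,
         5.40689386e+01],
       [ 1.52138692e-02, -5.47873339e-02, -9.98382134e-01,
         1.10035331e+03],
       [ 0.00000000e+00,  0.00000000e+00,  0.00000000e+00,
         1.00000000e+00]])}
wrist {'fx': 325.19226210127806, 'fy': 325.19226210127806, 'cx': 272.3618399462117, 'cy': 206.0431263326874, 'hand_eye': array([[-3.41437607e-04, -2.69110020e-01,  9.63109382e-01,
        -1.82339097e+02],
       [-5.45575980e-04, -9.63109244e-01, -2.69110175e-01,
         7.49439530e+01],
       [ 9.99999793e-01, -6.17333679e-04,  1.82021753e-04,
        -1.01277034e+00],
       [ 0.00000000e+00,  0.00000000e+00,  0.00000000e+00,
         1.00000000e+00]])}
```

View pics/scene0.png

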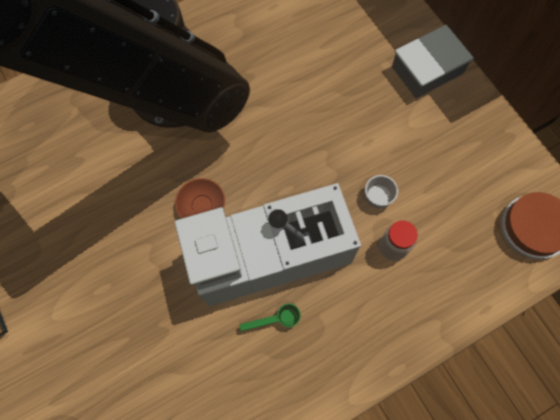

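View pics/top0.png

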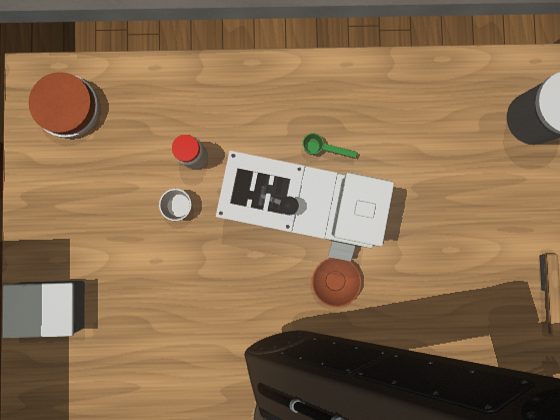

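View pics/wrist0.png

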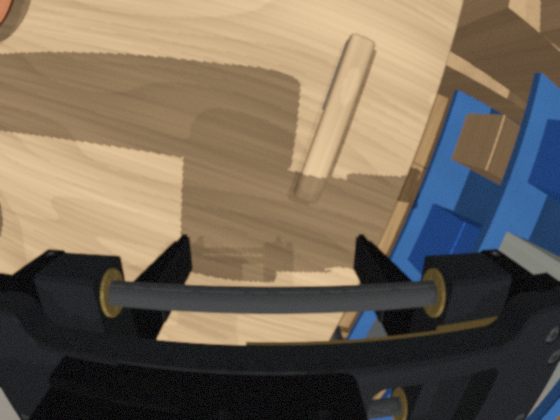

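```bash
python3 - <<'E'
import cv2
a=cv2.imread("pics/top0.png")[145:240,210:320]; b=cv2.imread("pics/scene0.png")[175:285,245:365]
cv2.imwrite("pics/topc.png",cv2.resize(a,None,fx=6,fy=6,interpolation=cv2.INTER_CUBIC))
cv2.imwrite("pics/scenec.png",cv2.resize(b,None,fx=5,fy=5,interpolation=cv2.INTER_CUBIC))
E
```

```text
(no output)
```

View pics/topc.png

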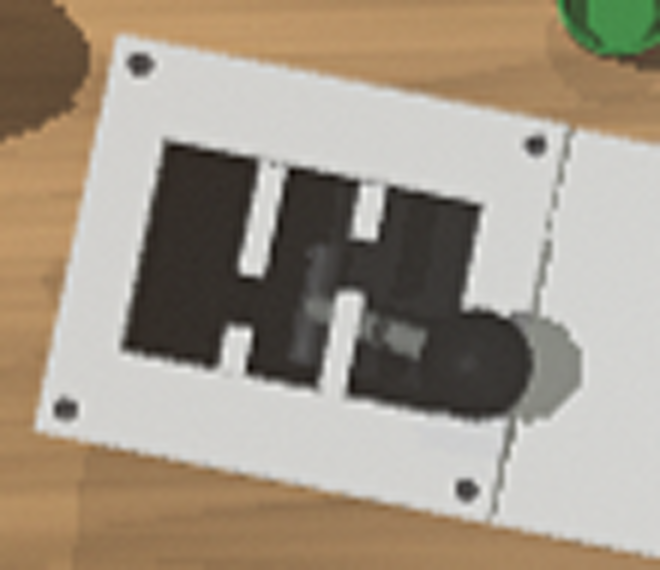

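View pics/scenec.png

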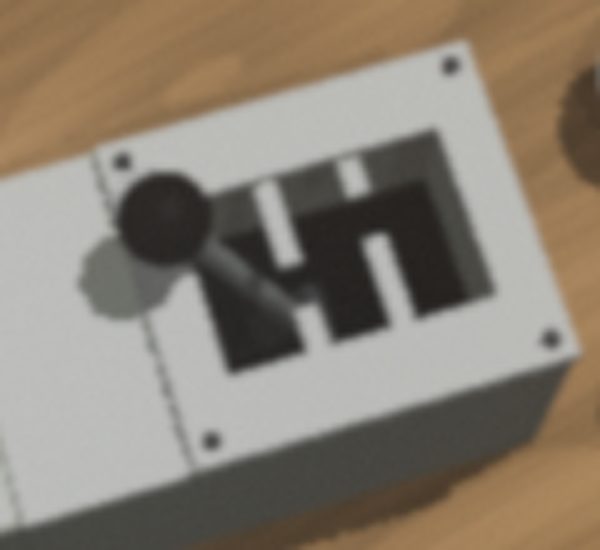

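```bash
cat > h.py <<'E'
import numpy as np
from cell import env
def ray(n,u,v):
    c=env.get_calibration(n); P=c["pose"]
    d=P[:3,:3]@np.array([(u-c["cx"])/c["fx"],(v-c["cy"])/c["fy"],1]); return P[:3,3],d
def plane(n,u,v,z):
    o,d=ray(n,u,v); return (o+d*(z-o[2])/d[2])[:2]
def crop(n,p):
    if n=="top": return (p[0]+.5)/6-.5+210,(p[1]+.5)/6-.5+145
    return (p[0]+.5)/5-.5+245,(p[1]+.5)/5-.5+175
def tri(obs):
    A=np.zeros((3,3));b=np.zeros(3)
    for n,u,v in obs:
        o,d=ray(n,u,v); d=d/np.linalg.norm(d); M=np.eye(3)-np.outer(d,d); A+=M;b+=M@o
    return np.linalg.solve(A,b)
def fit(loc,w):
    L=np.array(loc,float);W=np.array(w); lc=L.mean(0);wc=W.mean(0)
    z=np.sum((W-wc)@[1,1j]*np.conj((L-lc)@[1,1j])); th=np.angle(z)
    R=np.array([[np.cos(th),-np.sin(th)],[np.sin(th),np.cos(th)]])
    t=wc-R@lc; return th,t,np.abs((L@R.T+t)-W).max(), abs(z)/np.sum((L-lc)**2)
E
python3 - <<'E'
from h import *
loc=[(75,85),(-75,85),(75,-85),(-75,-85)]
top=[(118,35),(37,430),(572,128),(492,520)]
sc=[(580,352),(468,42),(193,472),(97,150)]
for n,c in(("top",top),("scene",sc)):
    th,t,e,s=fit(loc,[plane(n,*crop(n,p),151) for p in c]); print(n,th,t,e,s)
    R=np.array([[np.cos(th),-np.sin(th)],[np.sin(th),np.cos(th)]])
    b={"top":[(367,240),(350,292),(254,275),(237,325)],"scene":[(290,265),(315,305),(357,193),(377,235)]}[n]
    for p in b: print(R.T@(plane(n,*crop(n,p),145)-t))
# knob
import cv2
print("approx knob", tri([("top",*crop("top",(475,362))),("scene",*crop("scene",(164,218)))]))
for n in("top","scene"):
    o,d=ray(n,*crop(n,(475,362) if n=="top" else (164,218))); print(n,o+d*(190-o[2])/d[2])
E
```

```text
top -0.2235182932176771 [559.50033289  88.23042213] 1.2470438177676897 0.9969070822823346
[ 18.66002585 -19.40803423]
[ -1.54344437 -17.07518832]
[-2.39202477 19.0095672 ]
[-21.8154249   21.44199065]
scene -0.22598480919674702 [561.81456026  89.20346709] 1.6749616107150587 0.9965462184383772
[ -1.11801345 -19.52118446]
[ 19.11681385 -14.75711607]
[-23.8213511   18.13239916]
[-3.04588568 20.39624734]
approx knob [524.59536498  27.47126375 189.71649458]
top [524.64537523  27.61040088 190.        ]
scene [524.61714804  27.2970505  190.        ]
```

```bash
cat >> h.py <<'E'
from scipy.spatial.transform import Rotation as Ro
O=np.array([560.7,88.7]); TH=-0.2247
F=np.array([[np.cos(TH),-np.sin(TH),0],[np.sin(TH),np.cos(TH),0],[0,0,1]])
def knob(a,b): 
    return np.array([*O,15])+F@(190*np.array([np.sin(b),np.cos(b)*np.sin(a),np.cos(b)*np.cos(a)]))
def lev(p):
    l=F.T@(np.asarray(p)-[*O,15]); return np.arctan2(l[1],l[2]),np.arcsin(l[0]/190)
SG=1
def Rt(sg=SG): # tool x down, z = sg*feeder x
    x=np.array([0,0,-1.]); z=sg*F[:,0]; return np.c_[x,np.cross(z,x),z]
def delta(tgt,R,s=None):
    s=s or env.state(); R0=Ro.from_euler("xyz",s["tcp_rot"]).as_matrix()
    return R0.T@(np.asarray(tgt)-s["eef_pos"]), Ro.from_matrix(R0.T@R).as_rotvec()
def grasp_tcp(k,R): return k-6*R[:,0]
def report():
    s=env.state(); R=Ro.from_euler("xyz",s["tcp_rot"]).as_matrix()
    g=s["eef_pos"]+6*R[:,0]; a,b=lev(g)
    print("t",round(s["t"],2),"grasp",g.round(1),"a,b",round(a,3),round(b,3),"stem x",round(127*np.tan(b)/np.cos(a),1),"y",round(127*np.tan(a),1),"F feeder",(F.T@s["ft_force"]).round(1),"open",round(s["opening"]*95.1,1),"j",s["joints"].round(2))
E
python3 - <<'E'
from h import *
np.set_printoptions(suppress=True,precision=3)
s=env.state(); print(Ro.from_euler("xyz",s["tcp_rot"]).as_matrix())
for sg in(1,-1):
    R=Rt(sg); print(sg,delta([*knob(-.37,-.113)[:2],330],R))
print(knob(-.37,-.113))
E
```

```text
[[-0.     0.945  0.327]
 [ 0.001  0.327 -0.945]
 [-1.     0.    -0.001]]
1 (array([-127.773,  504.593, -478.985]), array([-1.013, -0.001, -0.   ]))
-1 (array([-127.773,  504.593, -478.985]), array([ 2.128, -0.001,  0.001]))
[524.603  26.921 191.012]
```

Emit:
step_arm --pt "-62 0 0 0 0 0" --pt "-62 0 0 0 0 0" --pt "0 0 0 -0.17 0 0" --pt "0 0 0 -0.17 0 0" --pt "0 0 0 -0.17 0 0" --pt "0 0 0 -0.17 0 0" --pt "0 0 0 -0.17 0 0" --pt "0 0 0 -0.16 0 0" --grip 80

```text
t: 1.15
eef_pos: [204.0, -589.9, 327.9]
tcp_rot: [2.0, 1.566, 1.803]
ft_force: [-0.2, 0.2, -0.5]
opening: 0.837
```

```bash
python3 - <<'E'
from h import *
np.set_printoptions(suppress=True,precision=3)
report(); print(delta([*knob(-.37,-.113)[:2],310],Rt()))
E
```

```text
t 1.15 grasp [ 204.  -589.9  321.9] a,b -1.178 nan stem x nan y -306.6 F feeder [-0.2  0.2 -0.5] open 79.6 j [-1.34  0.4   1.37 -0.    1.37 -1.15]
(array([ 20.54 , 667.433, 194.143]), array([ 0.028, -0.002, -0.005]))h.py:27: RuntimeWarning: invalid value encountered in arcsin
  l=F.T@(np.asarray(p)-[*O,15]); return np.arctan2(l[1],l[2]),np.arcsin(l[0]/190)
```

Emit:
step_arm --pt "0 56 16 0 0 0" --pt "0 56 16 0.03 0 0" --pt "0 56 16 0 0 0" --pt "0 56 16 0 0 0" --pt "0 56 16 0 0 0" --pt "0 56 16 0 0 0" --pt "0 56 16 0 0 0" --pt "0 56 16 0 0 0"

```text
t: 2.15
eef_pos: [429.5, -170.1, 327.9]
tcp_rot: [2.008, 1.563, 1.777]
ft_force: [0.3, -1.2, -0.1]
opening: 0.842
```

```bash
python3 - <<'E'
from h import *
np.set_printoptions(suppress=True,precision=3)
report(); print(env.state()["eef_pos"],delta([*knob(-.37,-.113)[:2],310],Rt()))
E
```

```text
t 2.15 grasp [ 429.5 -170.   321.9] a,b -0.742 -0.379 stem x -68.6 y -116.5 F feeder [ 0.5 -1.1 -0.1] open 80.1 j [-0.52  0.14  1.74  0.01  1.27 -0.29]
[ 429.525 -170.093  327.908] (array([ 19.301, 213.41 ,  47.523]), array([-0.006, -0.003, -0.007]))
```

Emit:
step_arm --pt "4 54 12 0 0 0" --pt "4 54 12 0 0 0" --pt "4 54 12 0 0 0" --pt "4 50 12 0 0 0" --pt "0 0 0 0 0 0" --pt "0 0 0 0 0 0"

```text
t: 2.9
eef_pos: [527.2, 35.6, 312.1]
tcp_rot: [2.121, 1.563, 1.895]
ft_force: [-0.2, -0.1, -0.7]
opening: 0.842
```

```bash
python3 - <<'E'
from h import *
import cv2
np.set_printoptions(suppress=True,precision=3)
report(); s=env.state(); im=env.read_camera("wrist"); cv2.imwrite("pics/w1.png",im[:,:,::-1])
print(s["eef_pos"],delta(grasp_tcp(knob(-.37,-.113),Rt()),Rt(),s))
c=env.get_calibration("wrist"); H=c["hand_eye"]; R=Ro.from_euler("xyz",s["tcp_rot"]).as_matrix()
def proj(p):
    q=R.T@(np.asarray(p)-s["eef_pos"]); q=H[:3,:3].T@(q-H[:3,3]); r=np.hypot(q[0],q[1]); th=np.arctan2(r,q[2])
    return c["cx"]+c["fx"]*th*q[0]/r, c["cy"]+c["fy"]*th*q[1]/r
print("knob pix",proj(knob(-.37,-.113)))
for x,y in((40,60),(-40,60),(40,-60),(-40,-60)): print(proj(np.array([*O,0])+F@[x,y,151]))
E
```

```text
t 2.9 grasp [527.2  35.7 306.1] a,b -0.201 -0.11 stem x -14.3 y -25.8 F feeder [-0.1 -0.2 -0.7] open 80.1 j [-0.06  0.25  1.63  0.01  1.26  0.16]
[527.222  35.608 312.115] (array([115.039,  -9.839,  -0.125]), array([-0.001, -0.004, -0.007]))
knob pix (np.float64(273.55905339345145), np.float64(207.27231492179706))
(np.float64(331.97682310466496), np.float64(79.24267252990956))
(np.float64(255.61336486172542), np.float64(78.12358856011144))
(np.float64(329.79241439370384), np.float64(190.21491259610133))
(np.float64(256.4612470518666), np.float64(190.09887587850164))
```

View pics/w1.png

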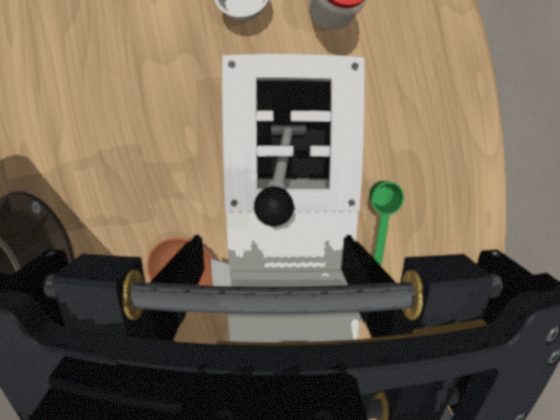

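Emit:
step_arm --pt "20 -10 0 0 0 -0.01" --pt "25 0 0 0 0 0" --pt "25 0 0 0 0 0" --pt "22 0 0 0 0 0" --pt "16 0 0 0 0 0" --pt "0 0 0 0 0 0" --pt "0 0 0 0 0 0"

```text
t: 3.82
eef_pos: [523.0, 16.8, 204.0]
tcp_rot: [-1.559, 1.567, -1.797]
ft_force: [-0.1, 0.6, 1.0]
opening: 0.84
```

```bash
cat >> h.py <<'E'
def goto(a,b,off=(0,0,0)):
    np.set_printoptions(suppress=True,precision=3)
    print("->",a,b,*delta(grasp_tcp(knob(a,b)+F@np.array(off,float),Rt()),Rt()))
E
python3 - <<'E'
from h import *
import cv2
report(); goto(-.37,-.113); im=env.read_camera("wrist"); cv2.imwrite("pics/w2.png",im[:,:,::-1])
E
```

```text
t 3.83 grasp [523.   16.8 198. ] a,b -0.405 -0.109 stem x -15.2 y -54.5 F feeder [-0.3  0.6  1. ] open 79.9 j [-0.09  0.35  1.8  -0.    0.99  0.15]
-> -0.37 -0.113 [ 6.916 10.258 -0.802] [-0.013  0.     0.003]
```

View pics/w2.png

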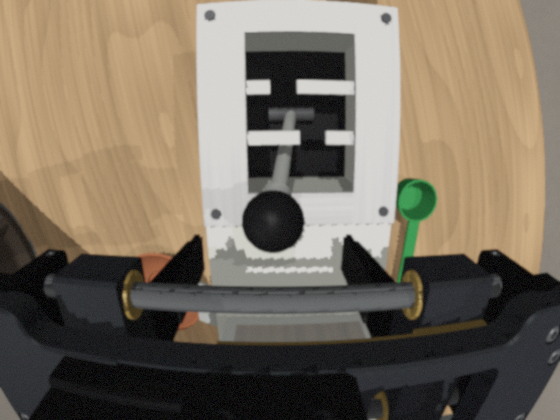

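Emit:
step_arm --pt "3 10 -1 -0.01 0 0" --pt "4 0 0 0 0 0" --pt "0 0 0 0 0 0" --pt "0 0 0 0 0 0"

```text
t: 4.38
eef_pos: [524.8, 27.6, 197.7]
tcp_rot: [-0.985, 1.567, -1.212]
ft_force: [0.6, 0.7, 0.2]
opening: 0.839
```

```bash
python3 - <<'E'
from h import *
import cv2
report(); goto(-.37,-.113); im=env.read_camera("wrist"); cv2.imwrite("pics/w3.png",im[:,:,::-1])
E
```

```text
t 4.38 grasp [524.8  27.6 191.7] a,b -0.365 -0.113 stem x -15.4 y -48.6 F feeder [0.5 0.9 0.2] open 79.8 j [-0.07  0.35  1.81 -0.    0.98  0.16]
-> -0.37 -0.113 [ 0.648 -0.694 -0.032] [-0.002  0.002  0.003]
```

View pics/w3.png

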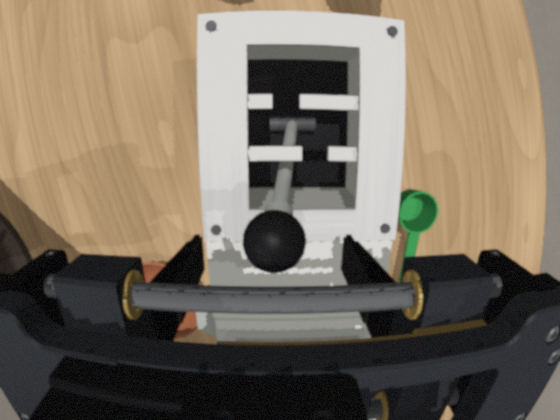

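Emit:
step_arm --pt "0 0 0 0 0 0" --pt "0 0 0 0 0 0" --pt "0 0 0 0 0 0" --pt "0 0 0 0 0 0" --pt "0 0 0 0 0 0" --grip 30

```text
t: 5.05
eef_pos: [524.8, 27.4, 197.8]
tcp_rot: [-0.948, 1.567, -1.175]
ft_force: [0.4, -0.2, 0.2]
opening: 0.374
```

```bash
python3 - <<'E'
from h import *
report(); goto(-.32,-.113);goto(-.32,-0.02);goto(-.32,.068)
E
```

```text
t 5.05 grasp [524.8  27.4 191.8] a,b -0.366 -0.112 stem x -15.3 y -48.7 F feeder [ 0.5 -0.1  0.2] open 35.6 j [-0.07  0.35  1.81 -0.    0.98  0.16]
-> -0.32 -0.113 [-2.467  8.354 -0.125] [-0.003  0.002  0.003]
-> -0.32 -0.02 [-3.541  8.027 17.503] [-0.003  0.002  0.003]
-> -0.32 0.068 [-3.124  8.198 34.212] [-0.003  0.002  0.003]
```

Emit:
step_arm --pt "0 0 0 0 0 0" --pt "0 0 0 0 0 0"

```text
t: 5.3
eef_pos: [524.8, 27.4, 197.8]
tcp_rot: [-0.951, 1.567, -1.179]
ft_force: [0.7, 0.3, 0.4]
opening: 0.32
```

```bash
python3 - <<'E'
from h import *
import cv2
report(); im=env.read_camera("wrist"); cv2.imwrite("pics/w4.png",im[150:330,130:420,::-1].repeat(2,0).repeat(2,1))
E
```

```text
t 5.3 grasp [524.8  27.4 191.8] a,b -0.366 -0.112 stem x -15.4 y -48.7 F feeder [0.6 0.4 0.4] open 30.4 j [-0.07  0.35  1.81 -0.    0.98  0.16]
```

View pics/w4.png

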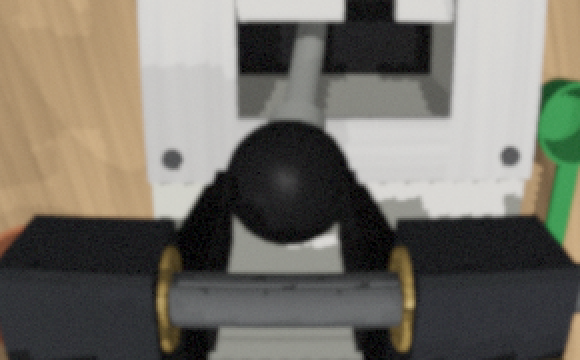

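Emit:
step_arm --pt "0 0 0 0 0 0" --pt "0 0 0 0 0 0" --pt "0 0 0 0 0 0" --grip 15

```text
t: 5.72
eef_pos: [524.8, 27.4, 197.8]
tcp_rot: [-0.938, 1.567, -1.165]
ft_force: [0.1, -0.4, 0.1]
opening: 0.163
```

```bash
python3 - <<'E'
from h import *
import cv2
report(); im=env.read_camera("wrist"); cv2.imwrite("pics/w5.png",im[150:330,130:420,::-1].repeat(2,0).repeat(2,1))
im=env.read_camera("top"); cv2.imwrite("pics/t5.png",cv2.resize(im[120:260,190:390,::-1],None,fx=4,fy=4))
im=env.read_camera("scene"); cv2.imwrite("pics/s5.png",cv2.resize(im[130:290,210:370,::-1],None,fx=3.7,fy=3.7))
E
```

```text
t 5.72 grasp [524.8  27.4 191.8] a,b -0.366 -0.112 stem x -15.4 y -48.7 F feeder [ 0.2 -0.3  0.1] open 15.5 j [-0.07  0.35  1.81 -0.    0.98  0.16]
```

View pics/w5.png

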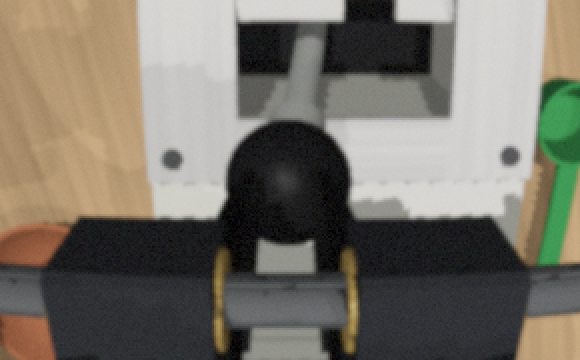

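View pics/s5.png

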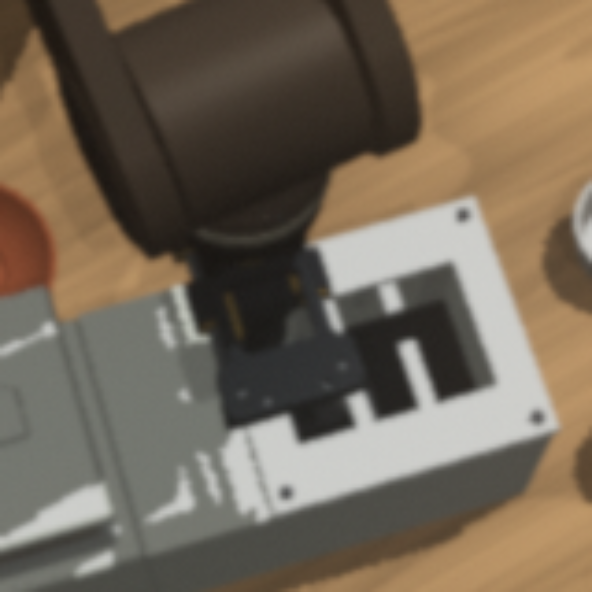

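View pics/t5.png

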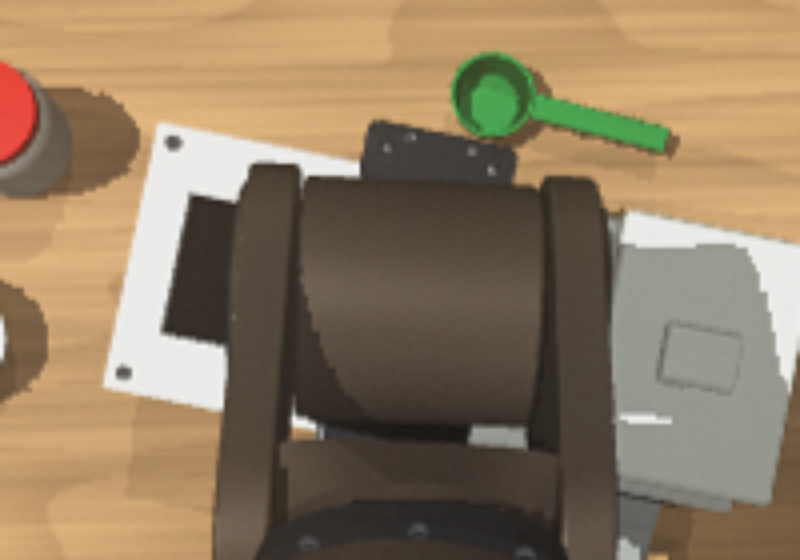

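```bash
python3 - <<'E'
import cv2,numpy as np
a=cv2.imread("pics/w3.png")[200:330,180:370]
b=cv2.imread("pics/w5.png")[100:360:2,100:480:2]
f=lambda m: cv2.resize(np.clip(255*(m/255.)**.45,0,255).astype('uint8'),None,fx=4,fy=4,interpolation=cv2.INTER_CUBIC)
cv2.imwrite("pics/e3.png",f(a)); cv2.imwrite("pics/e5.png",f(b))
E
```

```text
(no output)
```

View pics/e3.png

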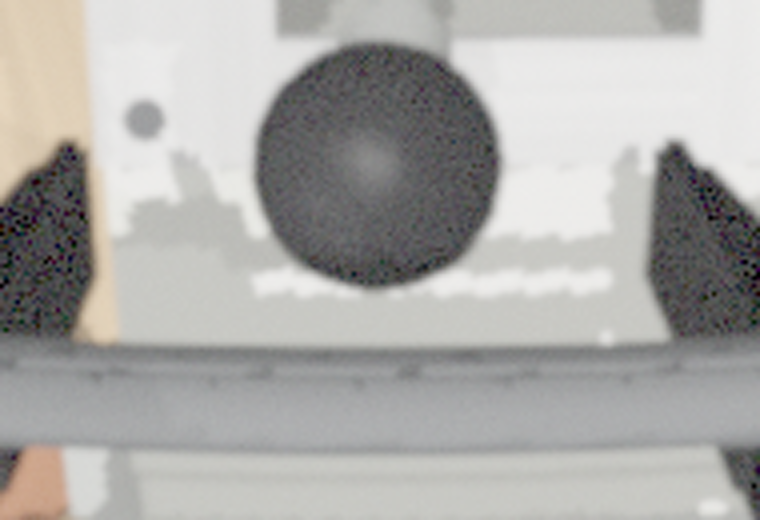

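View pics/e5.png

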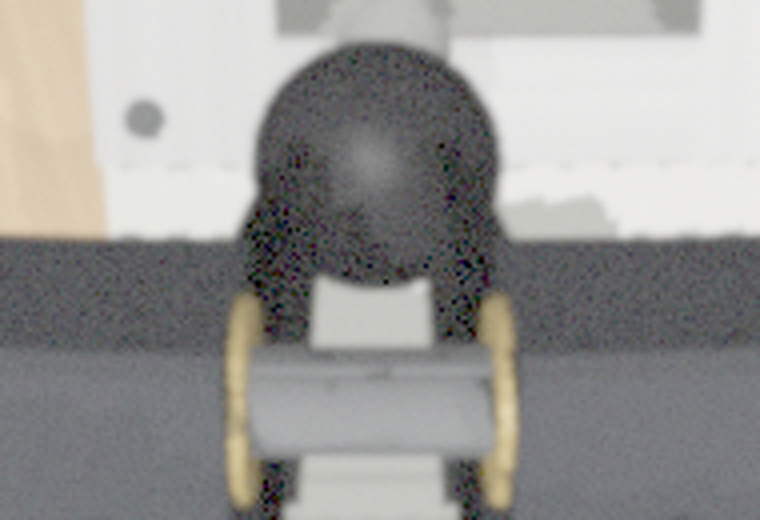

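```bash
python3 - <<'E'
from h import *
print(env.tip_extent,[k for k in dir(env) if not k.startswith("_")])
E
```

```text
25.0 ['IKError', 'get_calibration', 'job_done', 'read_camera', 'state', 'tip_extent']
```

Emit:
step_arm --pt "0 0 0 0 0 0" --pt "0 0 0 0 0 0" --pt "0 0 0 0 0 0" --pt "0 0 0 0 0 0" --pt "0 0 0 0 0 0" --grip 80

```text
t: 6.5
eef_pos: [524.8, 27.4, 197.8]
tcp_rot: [-0.94, 1.567, -1.167]
ft_force: [0.3, 0.2, 0.4]
opening: 0.632
```

```bash
python3 - <<'E'
from h import *
import cv2
report(); im=env.read_camera("scene")[:,:,::-1]
c=env.get_calibration("scene"); s=env.state(); R=Ro.from_euler("xyz",s["tcp_rot"]).as_matrix(); P=np.linalg.inv(c["pose"])
def pj(p): q=P[:3,:3]@p+P[:3,3]; return np.array([c["cx"]+c["fx"]*q[0]/q[2],c["cy"]+c["fy"]*q[1]/q[2]])
m=im[150:270,220:360]; m=cv2.resize(np.clip(255*(m/255.)**.5,0,255).astype('uint8'),None,fx=5,fy=5,interpolation=cv2.INTER_CUBIC)
for x in(-59+6,-14,25):
  for z in(-40,40):
    u=(pj(s["eef_pos"]+R@[x,0,z])-[220,150])*5; cv2.circle(m,tuple(int(k) for k in u),4,(0,0,255) if x==25 else (255,0,0) if x==-14 else (0,255,0),-1)
u=(pj(knob(-.37,-.113))-[220,150])*5; cv2.circle(m,tuple(int(k) for k in u),4,(0,255,255),-1)
cv2.imwrite("pics/s6.png",m)
E
```

```text
t 6.5 grasp [524.8  27.4 191.8] a,b -0.366 -0.112 stem x -15.4 y -48.7 F feeder [0.2 0.2 0.4] open 60.1 j [-0.07  0.35  1.81 -0.    0.98  0.16]
```

View pics/s6.png

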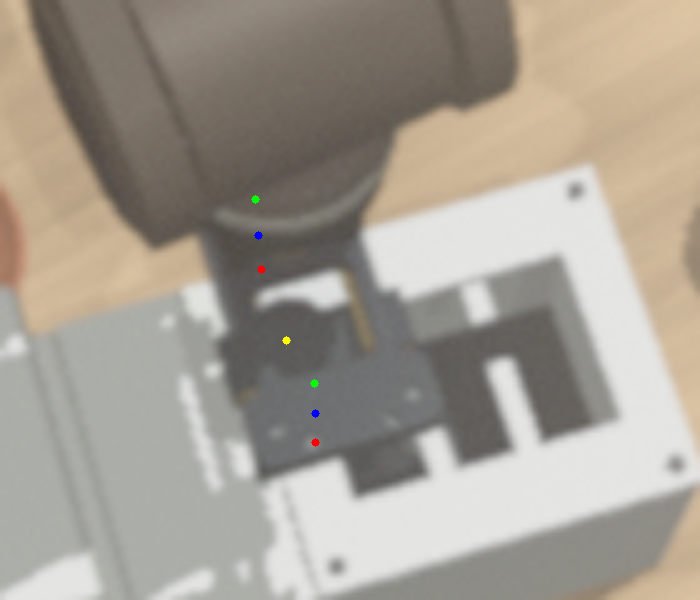

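Emit:
step_arm --pt "5 0 0 0 0 0" --pt "5 0 0 0 0 0" --pt "5 0 0 0 0 0" --pt "0 0 0 0 0 0" --grip 60

```text
t: 7.05
eef_pos: [524.6, 27.4, 181.3]
tcp_rot: [-1.135, 1.567, -1.362]
ft_force: [-0.1, 0.7, 0.3]
opening: 0.627
```

Emit:
step_arm --pt "0 0 0 0 0 0" --pt "0 0 0 0 0 0" --pt "0 0 0 0 0 0" --pt "0 0 0 0 0 0" --grip 32

```text
t: 7.55
eef_pos: [524.8, 27.4, 181.5]
tcp_rot: [-1.006, 1.567, -1.233]
ft_force: [0.2, -0.1, -1.9]
opening: 0.393
```

```bash
python3 - <<'E'
from h import *
import cv2
report(); im=env.read_camera("wrist")[:,:,::-1]; m=im[200:330,180:370]
cv2.imwrite("pics/e7.png",cv2.resize(np.clip(255*(m/255.)**.45,0,255).astype('uint8'),None,fx=4,fy=4,interpolation=cv2.INTER_CUBIC))
E
```

```text
t 7.55 grasp [524.8  27.4 175.5] a,b -0.4 -0.112 stem x -15.6 y -53.6 F feeder [ 0.3 -0.1 -1.9] open 37.4 j [-0.07  0.37  1.83 -0.    0.94  0.16]
```

View pics/e7.png

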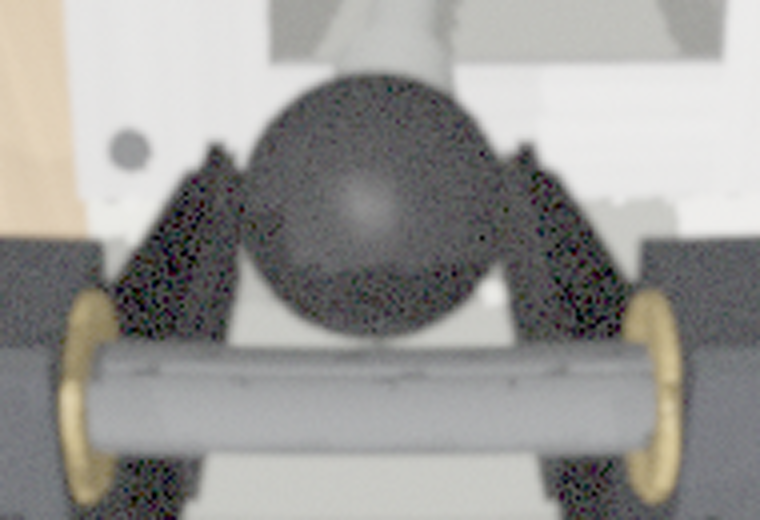

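Emit:
step_arm --pt "0 0 0 0 0 0" --pt "0 0 0 0 0 0" --pt "8 0 0 0 0 0" --pt "8 0 0 0 0 0" --pt "6 0 0 0 0 0" --pt "0 0 0 0 0 0" --grip 60

```text
t: 8.35
eef_pos: [524.6, 27.3, 157.6]
tcp_rot: [-1.209, 1.567, -1.436]
ft_force: [0.1, 0.3, -0.6]
opening: 0.631
```

```bash
python3 - <<'E'
from h import *
import cv2
report(); im=env.read_camera("wrist")[:,:,::-1]; m=im[200:330,180:370]
cv2.imwrite("pics/e8.png",cv2.resize(np.clip(255*(m/255.)**.45,0,255).astype('uint8'),None,fx=4,fy=4,interpolation=cv2.INTER_CUBIC))
E
```

```text
t 8.35 grasp [524.6  27.2 151.6] a,b -0.462 -0.113 stem x -16.2 y -63.2 F feeder [ 0.   0.3 -0.6] open 60.0 j [-0.07  0.4   1.85 -0.    0.88  0.16]
```

View pics/e8.png

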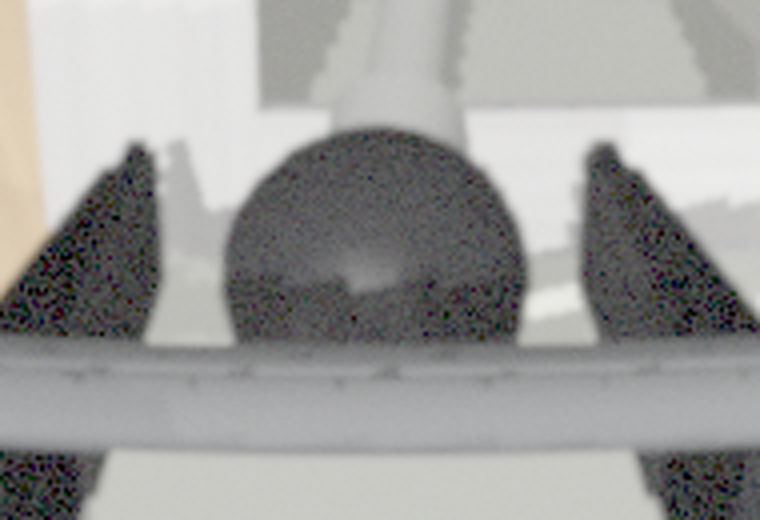

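Emit:
step_arm --pt "0 0 0 0 0 0" --pt "0 0 0 0 0 0" --pt "0 0 0 0 0 0" --pt "0 0 0 0 0 0" --grip 25

```text
t: 8.9
eef_pos: [525.0, 27.3, 158.3]
tcp_rot: [-0.856, 1.567, -1.083]
ft_force: [0.4, 0.6, -1.8]
opening: 0.408
```

```bash
sed -i 's/k-6\*R\[:,0\]/k-G*R[:,0]/; s/+6\*R\[:,0\]/+G*R[:,0]/; s/^SG=1/SG=1; G=-33.4/' h.py; python3 - <<'E'
from h import *
report(); goto(-.32,-.113);goto(-.32,-0.02);goto(-.32,.068)
E
```

```text
t 8.9 grasp [524.9  27.4 191.7] a,b -0.366 -0.112 stem x -15.3 y -48.6 F feeder [ 0.3  0.7 -1.8] open 38.8 j [-0.07  0.4   1.85 -0.    0.88  0.16]
-> -0.32 -0.113 [-2.507  8.388 -0.301] [-0.003  0.003  0.003]
-> -0.32 -0.02 [-3.576  8.061 17.327] [-0.003  0.003  0.003]
-> -0.32 0.068 [-3.153  8.232 34.035] [-0.003  0.003  0.003]
```

Emit:
step_arm --pt "-1 4 0 0 0 0" --pt "-2 4 0 0 0 0" --pt "0 0 7 0 0 0" --pt "0 0 7 0 0 0" --pt "0 0 7 0 0 0" --pt "0 0 7 0 0 0" --pt "0 0 6 0 0 0" --pt "0 0 0 0 0 0"

```text
t: 9.9
eef_pos: [558.3, 27.6, 161.7]
tcp_rot: [-2.449, 1.561, -2.674]
ft_force: [-3.6, -2.2, 4.0]
opening: 0.409
```

```bash
python3 - <<'E'
from h import *
report(); goto(-.3,.068);goto(-.1485,.0685);goto(0,.069)
E
```

```text
t 9.9 grasp [558.6  27.7 195.1] a,b -0.321 0.061 stem x 8.1 y -42.3 F feeder [-3.1 -2.9  4. ] open 38.9 j [-0.07  0.45  1.76 -0.01  0.94  0.16]
-> -0.3 0.068 [-1.034  4.11   1.648] [-0.001 -0.007  0.006]
-> -0.1485 0.0685 [-7.577 32.044  1.676] [-0.001 -0.007  0.006]
-> 0 0.069 [-9.827 60.077  1.735] [-0.001 -0.007  0.006]
```

Emit:
step_arm --pt "-1 5 1 0 0 0" --pt "-2 5 1 0 0 0" --pt "-1 5 0 0 0 0" --pt "-2 5 0 0 0 0" --pt "-1 5 0 0 0 0" --pt "-1 5 0 0 0 0"

```text
t: 10.65
eef_pos: [568.0, 57.6, 169.5]
tcp_rot: [-2.284, 1.562, -2.51]
ft_force: [-0.8, -1.9, -2.6]
opening: 0.407
```

```bash
python3 - <<'E'
from h import *
report(); goto(0,.069)
E
```

```text
t 10.65 grasp [568.2  57.7 202.9] a,b -0.151 0.075 stem x 9.6 y -19.3 F feeder [-0.4 -2.  -2.6] open 38.7 j [-0.01  0.45  1.73 -0.01  0.97  0.22]
-> 0 0.069 [-1.861 28.698 -0.987] [-0.001 -0.005  0.006]
```

Already within the right bar's opening with only light force; continuing into the middle row.

Emit:
step_arm --pt "-1 6 -1 0 0 0" --pt "0 6 0 0 0 0" --pt "-1 6 0 0 0 0" --pt "0 6 0 0 0 0" --pt "0 3 0 0 0 0" --pt "0 0 0 0 0 0"

```text
t: 11.4
eef_pos: [574.1, 86.3, 172.1]
tcp_rot: [-2.086, 1.564, -2.311]
ft_force: [-0.0, -2.0, 0.3]
opening: 0.408
```

```bash
python3 - <<'E'
from h import *
import cv2
report(); goto(0,-.0985)
im=env.read_camera("wrist"); cv2.imwrite("pics/w9.png",im[:,:,::-1])
E
```

```text
t 11.4 grasp [574.3  86.5 205.5] a,b 0.004 0.072 stem x 9.2 y 0.6 F feeder [ 0.4 -1.9  0.3] open 38.8 j [ 0.04  0.46  1.7  -0.01  0.98  0.27]
-> 0 -0.0985 [  1.521  -0.642 -32.275] [-0.    -0.004  0.006]
```

View pics/w9.png

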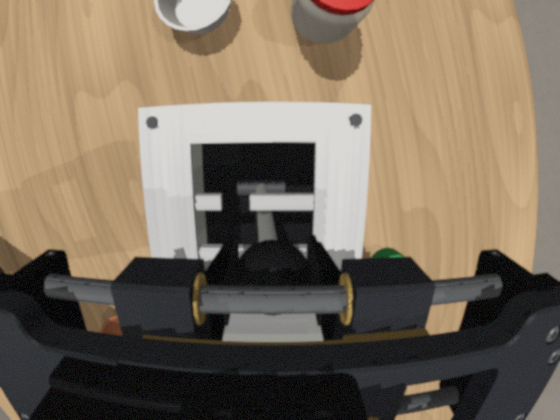

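Emit:
step_arm --pt "0 0 -6 0 0 0" --pt "0 0 -6 0 0 0" --pt "0 0 -6 0 0 0" --pt "1 0 -6 0 0 0" --pt "0 0 -5 0 0 0" --pt "0 0 -3 0 0 0" --pt "0 0 0 0 0 0"

```text
t: 12.32
eef_pos: [543.6, 93.5, 172.9]
tcp_rot: [-0.615, 1.564, -0.841]
ft_force: [2.3, -2.8, 2.8]
opening: 0.408
```

```bash
python3 - <<'E'
from h import *
report(); goto(0.0,-.0985);goto(0.1485,-.0985); goto(.29,-.0985)
E
```

```text
t 12.32 grasp [543.5  93.6 206.3] a,b 0.005 -0.094 stem x -12.0 y 0.7 F feeder [ 2.8 -2.2  2.8] open 38.8 j [ 0.05  0.42  1.78 -0.01  0.94  0.28]
-> 0.0 -0.0985 [ 2.192 -0.85  -1.01 ] [-0.001  0.006  0.004]
-> 0.1485 -0.0985 [ 4.163 27.133 -1.052] [-0.001  0.006  0.004]
-> 0.29 -0.0985 [ 9.876 53.248 -1.112] [-0.001  0.006  0.004]
```

Emit:
step_arm --pt "1 5 0 0 0 0" --pt "1 5 0 0 0 0" --pt "0 5 0 0 0 0" --pt "1 5 0 0 0 0" --pt "1 5 0 0 0 0" --pt "0 2 0 0 0 0"

```text
t: 13.08
eef_pos: [547.9, 121.0, 170.7]
tcp_rot: [-1.487, 1.566, -1.713]
ft_force: [0.2, -2.7, 0.9]
opening: 0.408
```

```bash
python3 - <<'E'
from h import *
report(); goto(.29,-.0985)
E
```

```text
t 13.07 grasp [548.  121.2 204.1] a,b 0.151 -0.104 stem x -13.4 y 19.4 F feeder [ 0.8 -2.6  0.9] open 38.8 j [ 0.1   0.44  1.75 -0.01  0.95  0.33]
-> 0.29 -0.0985 [ 7.751 25.437  0.92 ] [-0.001  0.     0.005]
```

Emit:
step_arm --pt "1 5 0 0 0 0" --pt "2 5 0 0 0 0" --pt "1 5 0 0 0 0" --pt "2 5 0 0 0 0" --pt "2 5 0 0 0 0" --pt "0 2 0 0 0 0" --pt "0 0 0 0 0 0"

```text
t: 13.95
eef_pos: [552.8, 150.1, 163.6]
tcp_rot: [-2.225, 1.565, -2.451]
ft_force: [-0.0, -1.3, 5.4]
opening: 0.409
```

```bash
python3 - <<'E'
from h import *
report(); goto(.29,0);goto(.29,.1); goto(.29,.235)
E
```

```text
t 13.95 grasp [553.  150.2 197. ] a,b 0.31 -0.112 stem x -15.0 y 40.7 F feeder [ 0.2 -1.3  5.4] open 38.8 j [ 0.15  0.46  1.73 -0.    0.95  0.38]
-> 0.29 0 [-0.096 -3.753 21.356] [-0.002 -0.004  0.005]
-> 0.29 0.1 [ 0.747 -3.99  40.327] [-0.002 -0.004  0.005]
-> 0.29 0.235 [ 4.758 -5.153 65.615] [-0.002 -0.004  0.005]
```

Emit:
step_arm --pt "0 -1 7 0 0 0" --pt "0 -1 7 0 0 0" --pt "0 0 7 0 0 0" --pt "0 -1 7 0 0 0" --pt "0 0 7 0 0 0" --pt "1 -1 7 0 0 0" --pt "1 0 7 0 0 0" --pt "1 0 5 0 0 0"

```text
t: 14.95
eef_pos: [598.2, 136.5, 160.5]
tcp_rot: [-3.029, 1.546, 3.023]
ft_force: [-1.6, -0.4, 7.5]
opening: 0.406
```

```bash
python3 - <<'E'
from h import *
report(); goto(.26,.235);goto(.24,.24)
E
```

```text
t 14.95 grasp [599.  136.4 193.9] a,b 0.299 0.141 stem x 18.8 y 39.1 F feeder [-1.5 -0.8  7.5] open 38.6 j [0.11 0.53 1.62 0.01 1.02 0.34]
-> 0.26 0.235 [-0.115 -7.352 18.424] [-0.006 -0.024  0.003]
-> 0.24 0.24 [ -0.824 -10.983  19.351] [-0.006 -0.024  0.003]
```

Emit:
step_arm --pt "0 -1 5 0 -0.01 0" --pt "0 -1 5 0 -0.01 0" --pt "0 -1 5 0 0 0" --pt "0 -1 3 0 0 0" --pt "0 -1 2 0 0 0" --pt "0 0 2 0 0 0" --pt "0 0 0 0 0 0"

```text
t: 15.82
eef_pos: [615.8, 127.5, 158.1]
tcp_rot: [-2.985, 1.556, 3.066]
ft_force: [-2.4, 1.6, 3.5]
opening: 0.404
```

```bash
python3 - <<'E'
from h import *
report(); goto(.24,.235);goto(.24,.24)
E
```

```text
t 15.82 grasp [616.3 127.4 191.5] a,b 0.277 0.242 stem x 32.6 y 36.1 F feeder [-2.7  1.   3.5] open 38.4 j [0.1  0.55 1.59 0.   1.02 0.33]
-> 0.24 0.235 [-2.955 -6.172 -0.839] [-0.008 -0.015  0.002]
-> 0.24 0.24 [-2.751 -6.217  0.088] [-0.008 -0.015  0.002]
```

Emit:
step_arm --pt "-1 -2 2 0 0 0" --pt "-1 -2 2 0 0 0" --pt "0 -2 1 0 0 0" --pt "0 0 0 0 0 0"

```text
t: 16.32
eef_pos: [616.5, 127.0, 158.1]
tcp_rot: [2.892, 1.547, 2.66]
ft_force: [-3.9, 2.2, 1.4]
opening: 0.41
```

```bash
python3 - <<'E'
from h import *
report(); goto(.24,.235)
E
```

```text
t 16.32 grasp [617.2 126.6 191.5] a,b 0.274 0.248 stem x 33.4 y 35.6 F feeder [-4.3  1.3  1.4] open 39.0 j [0.09 0.55 1.58 0.02 1.03 0.32]
-> 0.24 0.235 [-2.944 -5.807 -1.607] [-0.008 -0.023 -0.006]
```

Emit:
step_arm --pt "0 0 0 0 0 0" --pt "0 0 0 0 0 0" --pt "0 0 0 0 0 0" --pt "0 0 0 0 0 0" --grip 66

```text
t: 16.82
eef_pos: [618.5, 126.2, 158.2]
tcp_rot: [2.824, 1.551, 2.592]
ft_force: [-1.2, 0.7, -0.0]
opening: 0.69
```

```bash
python3 - <<'E'
from h import *
import cv2
report(); goto(.24,.235)
im=env.read_camera("wrist"); cv2.imwrite("pics/w10.png",im[:,:,::-1])
E
```

```text
t 16.82 grasp [619.  125.9 191.6] a,b 0.272 0.258 stem x 34.9 y 35.4 F feeder [-1.3  0.4 -0. ] open 65.6 j [0.09 0.55 1.58 0.01 1.03 0.32]
-> 0.24 0.235 [-2.808 -5.544 -3.713] [-0.007 -0.018 -0.006]
```

View pics/w10.png

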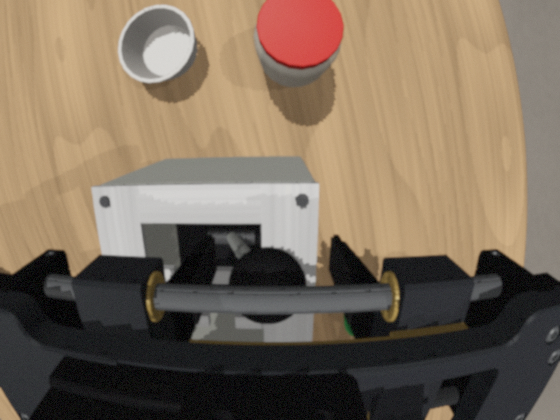

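Emit:
step_arm --pt "-10 0 -1 0 0 0" --pt "-20 0 -1 0 0 0" --pt "-30 0 -1 0 0 0" --pt "-40 0 0 0 0 0" --pt "-40 0 0 0 0 0" --pt "0 -50 0 0 0 0" --pt "0 -60 0 0 0 0" --pt "0 -60 0 0 0 0"

```text
t: 17.88
eef_pos: [578.4, -41.0, 307.2]
tcp_rot: [2.67, 1.556, 2.444]
ft_force: [1.5, -0.5, 0.2]
opening: 0.691
```

Emit:
step_arm --pt "0 -60 0 0 0 0" --pt "0 -60 0 0 0 0" --pt "0 -60 0 0 0 0" --pt "0 -60 -10 0 0 0" --pt "0 -60 -20 0 0 0" --pt "0 0 0 0 0 0"

```text
t: 18.62
eef_pos: [477.8, -336.3, 310.5]
tcp_rot: [2.61, 1.562, 2.38]
ft_force: [0.5, -0.5, 0.6]
opening: 0.696
```

```bash
python3 - <<'E'
from h import *
import cv2
s=env.state(); print(s["t"],s["eef_pos"],s["ft_force"])
im=env.read_camera("top"); cv2.imwrite("pics/topE.png",im[:,:,::-1]); cv2.imwrite("pics/topEc.png",cv2.resize(im[145:240,210:320,::-1],None,fx=6,fy=6,interpolation=cv2.INTER_CUBIC))
im=env.read_camera("scene"); cv2.imwrite("pics/scE.png",im[:,:,::-1]);cv2.imwrite("pics/scEc.png",cv2.resize(im[175:285,245:365,::-1],None,fx=5,fy=5,interpolation=cv2.INTER_CUBIC))
E
```

```text
18.625 [ 477.76639098 -336.25093615  310.5231265 ] [ 0.52683064 -0.46284129  0.60548995]
```

View pics/topE.png

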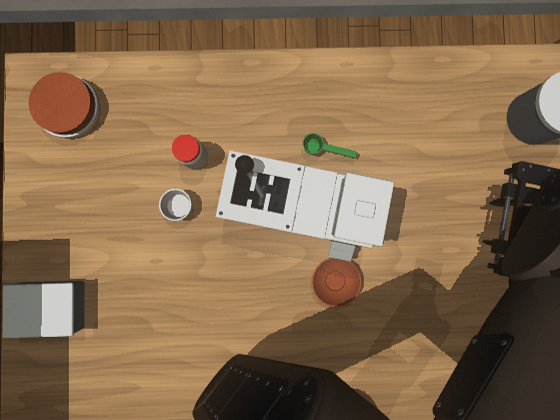

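View pics/topEc.png

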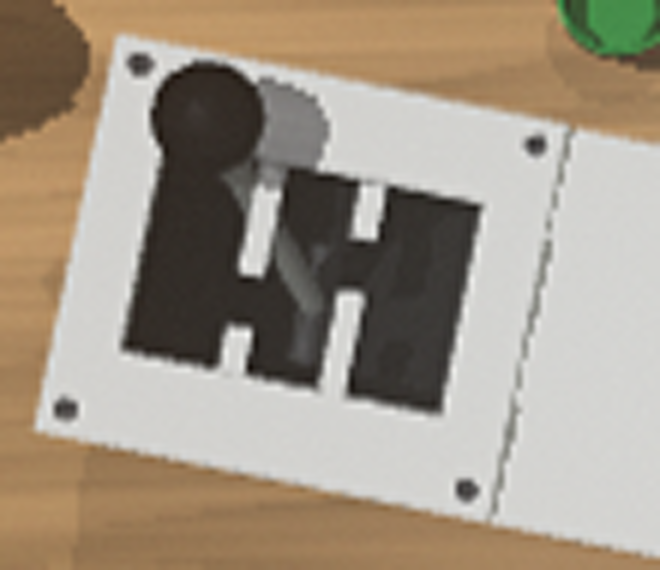

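View pics/scEc.png

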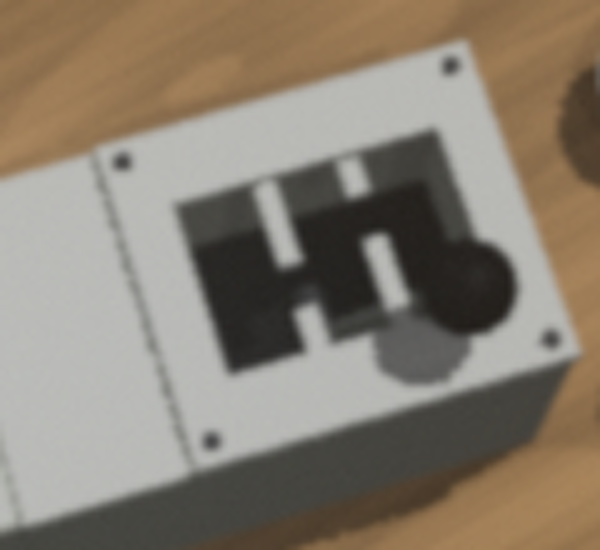

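```bash
python3 - <<'E'
from h import *
k=tri([("top",*crop("top",(207,117))),("scene",*crop("scene",(470,286)))]); print(k,lev(k),knob(.235,.235))
import cv2
a=cv2.imread("pics/top0.png").astype(int);b=cv2.imread("pics/topE.png").astype(int)
d=np.abs(a-b).max(2)
for n,(x,y,r) in dict(dish=(337,282,28),ramekin=(176,205,18),jar=(188,152,18),scoop=(325,147,15)).items(): print(n,d[y-r:y+r,x-r:x+r].mean(),d[y-r:y+r,x-r:x+r].max())
E
```

```text
[613.44387933 120.183457   192.95026116] (np.float64(0.23414175687055372), np.float64(0.23588132031674314)) [613.41440322 120.7852868  194.69898738]
dish 9.145408163265307 85
ramekin 1.4861111111111112 5
jar 1.5856481481481481 5
scoop 1.6033333333333333 5
```

```bash
python3 - <<'E'
import cv2,numpy as np
for f in("top0","topE"):
    m=cv2.imread(f"pics/{f}.png")[240:320,300:375].astype(int); k=(m[:,:,2]>1.9*m[:,:,0])&(m[:,:,1]<0.62*m[:,:,2]); ys,xs=np.nonzero(k); print(f,xs.mean()+300,ys.mean()+240,k.sum())
from cell import env
env.job_done(); print(env.state()["t"])
E
```

```text
top0 336.1044219499201 282.22056473095364 1877
topE 336.0697550585729 282.1895633652822 1878
the job is handed in; nothing more can be done
the job is handed in; nothing more can be done
```

The feeder is set to its largest portion. The lever was woven from the right row through the right bar's opening (about x +9 mm), the middle row and the left bar's opening (about x −12.5 mm) into the left row. I pushed it to the back stop and released it, then handed the job in at about 19 s.

**Final checks:**
- **Lever:** triangulating the knob from the two fixed cameras after release gives portion 0.234 rad and shift 0.236 rad. That is inside the left row, at the 0.235 limit, with the stem resting against the left bar well away from its opening.
- **Forces:** I saw no more than about 8 N in the readings after each move while the knob was held, and about 3 N crossing the openings.
- **Bystanders:** the ramekin, jar and scoop look unchanged in the top camera. The dish region changed in brightness, which I put down to the arm's shadow. Its centre moved less than 0.1 px.
- **Robot:** clear of everything, with the gripper open.

**What disagreed:**
- **First grasp:** it closed on nothing above the knob. The wrist picture and the feel of the contact put the real fingertips about 40 mm short of the stated 25 mm ahead of the reported TCP. I lowered the gripper by that much and then gripped the knob, at 38.8 mm opening.
- **Just before release:** the arm-based estimate of portion read 0.27 rad, against 0.234 rad from the cameras afterwards, probably from slip in the grip or tilt of the gripper.

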